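Close and tuck the cover of the sheet-paper dispenser

ROBOT

A 6-joint arm with a two-finger parallel gripper is mounted at the origin on the work surface. World frame = base frame: x ahead of the robot, y to its left, z up, the work surface at z = 0. Lengths are in m, angles in rad, forces in N, time in s.
With the tool pointing down it reaches from about 0.25 to 0.725 m from the base axis. Payload 4 kg.
Tool frame: the origin (TCP) lies on the centre line of the jaws, within the pads' length; the fingertips stand ahead of it and the grasp point (between the pads) lies 11 mm behind it (bot.tip_extent is the z of the fingertips in the tool frame, in m); z points along the fingers, y is the direction in which the jaws open and shut (so a half turn about z gives the same grasp; the last joint's range is limited). The gripper opens to 85 mm and grips with 20 to 120 N. Pads are 22 mm wide; open, the fingers measure 114 mm over their backs; the gripper's body (76 mm by 85 mm) begins 54 mm behind the grasp point. The pads swing forward as they close: fully open they stand 13 mm farther back than shut.
Start: joints at [-1.133, 0.241, 0.005, 1.335, 0, 1.571], TCP at [0.212, -0.453, 0.239] pointing down, gripper open.
Joint ranges: [-2.72, 2.72], [-1.05, 1.87], [-1.09, 1.28], [-1.99, 2.15], [-1.42, 1.44], [-3.14, 3.14]. Speed limits (rad/s): [2.79, 2.79, 3.14, 3.14, 3.14, 3.14].

INTERFACE

Orientations are given as a unit quaternion [x, y, z, w].
In Python, from workcell import bot gives the robot as it stands.
- The arm moves only by the shell command python3 -m jog 'ROWS'. ROWS is JSON, a list that holds one entry, the list of rows, each a list of 7 numbers: the shift along the world's x, y, z in m, then the turn, a rotation vector about the world's x, y, z in degrees, then the closure in counts, from 0 (fully open) to 255 (shut). In form: [[[tx, ty, tz, ax, ay, az, fingers], ...]]. A call has 1 to 10 rows; each row is the pose to reach, as a shift and turn from the pose commanded when the call began; what a row does not reach only later rows make up. A row lasts 1/12 s, in which the tool goes at most 41.7 mm and 7.16 degrees, less where a joint would pass 70% of its speed; a pose out of reach is approached as far as the arm can. A call with a gripper value outside its range is refused whole. The fingers move at their own pace and stop on an object; the grip force is fixed at half the most. Time passes only in rows, so rows that repeat a pose let the fingers close. It gives the time, the measured TCP pose, the force and the opening at its end, in the units of the state.
- bot.get_obs(): the state, without advancing time (a new reading comes with each control period).
- bot.camera(name): name is "scene" or "side" or "wrist"; returns the picture (384x512x3 uint8, blue, green, red); there is no depth.
- bot.camera_model(name): a dict with "K" (3x3 intrinsics, pixels), "T" (4x4, takes a point from camera to world coordinates). Camera axes: x right, y down, z forward; pixel columns grow to the right and rows downward; lengths in m; the calibration is good to about 2 mm. The wrist camera is an equidistant fisheye: a pixel r from the principal point sees the ray r / f radians off the axis. A picture is of the moment at which its call begins: read the wrist's pose just before it. camera_model takes no time and is no camera call; for the wrist camera it gives the pose at the moment of the call.
- bot.job_done(): hands the job in, once; it reports no verdict.
The state is a dict: "clock": time; "joint_pos": joint angles; "joint_vel": joint speeds; "tau": joint torques, N m; "eef_pos": TCP position; "tool_rot": TCP orientation; "ft_force": force on the tool from outside, world axes, zero at the start; "ft_torque": the same for the moment, N m; "grip_width": finger opening in m.
Only numpy, scipy, OpenCV 4.12 (cv2) and the standard library are available. Lean on these libraries where they do the work, as an engineer would, in place of code of your own. Each camera call takes 0.05 s, during which the arm holds its last target. There are 200 camera calls.

TASK

Close the paper dispenser: with the fingertips, push its blue hinged cover over and down onto the box, then, keeping it down, push its white ridge so that the cover's free edge slides fully home beneath the dark steel lip and stays tucked there when you let go. Only push and press: do not pinch the cover or its ridge, and leave the jar, cup and tub standing undisturbed where they are.

Things in the scene. Friction and masses are not known exactly. Their poses are not given: they have to be found in the camera images.
- hinge_mid (a point): Steel sheet-paper dispenser, a box 204 mm long (x), 190 mm wide (y), walls 64 mm high, full of white paper, fixed to the bench. This point is the middle of the cover's hinge axis, 72 mm above the bench. It does not move with the cover. Its x axis is level and points from the hinge to the lip at the other end, its y axis runs along the hinge, its z axis is up. The box's hinge-end wall lies 14 mm behind it (-x).
- lip_edge (a point): Middle of the lower front edge of the fixed dark steel lip, a bar 160 mm wide and 6 mm thick overhanging the box at the end away from the hinge; this point lies 162 mm from the hinge axis along x of hinge_mid and 81 mm above the bench (9 mm above the hinge axis). The overhang is 22 mm deep, its top 87 mm above the bench. With the cover level there is 6 mm of height between the cover's upper face and the lip's underside.
- cover_hinge (a joint): Fold angle of the cover in rad: 0 = lying level on the box, 1.57 = standing straight up; it starts partly open, about 0.9 to 1.5. A stop lies at -0.025. A weak spring and some friction: it stands where it starts, but pushed down and let go untucked it rises again to about 0.65. Holding it level takes about 1.5 N at the ridge. The edge passes beneath the lip only between -0.025 and about 0.037; tucked and let go it rests up against the lip at about 0.037.
- cover_tuck (a joint): How far the cover has slid in its hinge slots, in its own plane away from the hinge, in m: 0 at the start (edge 4 mm short of the lip when level), 0.016 = stop, fully home (edge 12 mm beneath the lip). It stays where it is left; friction about 4 N. Slid out too early, before the cover is level, the edge lands on top of the lip instead; push it back first.
- ridge_foot (a point): On the moving cover: middle of the foot of the ridge's hinge-side face, on the cover's outer (upper when closed) face; push here towards the lip. The white ridge is 80 mm wide (y), 10 mm thick (x) and 14 mm high above the outer face. This point lies 108 mm from the hinge axis (plus cover_tuck) and 3 mm above the hinge axis's level when the cover is level. Axes move with the cover: x in its plane from hinge to free edge, y along the hinge, z out of its outer face.
- cover_edge (a point): On the moving cover: middle of its free edge, on the outer face, 158 mm from the hinge axis (plus cover_tuck). The blue cover is a flat plate 152 mm long, 160 mm wide and 5 mm thick, its outer face 3 mm outside the hinge axis. Axes as for ridge_foot.
- spice_jar_mid (a point): Bystander: orange spice jar with a red cap, 60 mm across, 105 mm high; point at its centre, half-way up.
- steel_cup_mid (a point): Bystander: open metal cup, 72 mm across, 75 mm high; point at its centre, half-way up.
- salt_tub_mid (a point): Bystander: white round tub, 68 mm across, 85 mm high; point at its centre, half-way up.

How it is judged:
On the way, in this order (a step that is already met when the one before it is completed fails the run):
1. the cover is folded down level with the edge not yet beneath the lip (value of joint cover_hinge below 0.06 rad and value of joint cover_tuck below 0.01 m).
2. the cover's edge is pushed home beneath the lip (value of joint cover_hinge below 0.06 rad and value of joint cover_tuck above 0.011 m), for 0.1 s.
At the end, for the whole second after the job is handed in: The cover lies folded down (within 0.06 rad of level) with its edge at least 7 mm beneath the lip (slid at least 11 of its 16 mm), held there by the lip alone; jar, cup and tub stand upright within 20 mm of where they were (all of step 2 and distance of each of spice_jar_mid, steel_cup_mid, salt_tub_mid from where it was at the start of the episode below 0.02 m and angle between each of spice_jar_mid, steel_cup_mid, salt_tub_mid's own z axis and vertical below 0.15 rad); the robot touches nothing.
It fails at once if the cover or its ridge is pinched between the fingers ((contact force between the fingers and cover_tuck_c0 above 2 N and contact force between the fingers and cover_tuck_c1 above 2 N) or (contact force between the fingers and cover_tuck_c2 above 2 N and contact force between the fingers and cover_tuck_c3 above 2 N)).
It fails at once if a bystander is lifted, carried, shoved or tipped (distance of any of spice_jar_mid, steel_cup_mid, salt_tub_mid from where it was at the start of the episode above 0.03 m).
It also fails if it takes over 45 s, if anything falls off the work surface, if the arm or the gripper's body presses on something with over 40 N, if the wrist force passes 120 N, or if a joint passes its speed limit or range.

## Working session

There is one attempt and no reset: what is moved stays moved. The work goes in short steps, Python scripts to look and compute and a shell command to move; the robot and the scene stay as the last step left them, time stands still between calls to the robot, and variables do not carry over. Pictures are saved under pics/ and viewed, about 8 in all and at most 12, crops included, and the job is handed in when it is done.

```bash
mkdir -p pics; python3 - <<'E'
from workcell import bot
import cv2,numpy as np
for n in("scene","side"):
    cv2.imwrite(f"pics/{n}0.png",cv2.resize(bot.camera(n),(800,600),interpolation=cv2.INTER_CUBIC))
    m=bot.camera_model(n);print(n,np.round(m["K"],1).tolist(),np.round(m["T"],3).tolist())
o=bot.get_obs();print(o,bot.tip_extent)
E
```

```text
scene [[448.8, 0.0, 260.6], [0.0, 448.8, 192.6], [0.0, 0.0, 1.0]] [[0.085, 0.678, -0.73, 1.392], [0.996, -0.074, 0.047, -0.022], [-0.022, -0.731, -0.682, 0.876], [0.0, 0.0, 0.0, 1.0]]
side [[447.1, 0.0, 260.1], [0.0, 447.1, 192.4], [0.0, 0.0, 1.0]] [[-0.924, -0.19, 0.332, 0.238], [-0.381, 0.502, -0.776, 0.844], [-0.019, -0.844, -0.536, 0.634], [0.0, 0.0, 0.0, 1.0]]
{'clock': 0.1, 'joint_pos': array([-1.13301420e+00,  2.41340169e-01,  3.87902198e-03,  1.33520305e+00,
       -1.17153285e-05,  1.57079663e+00]), 'joint_vel': array([ 1.63626094e-03, -2.76129698e-03,  2.89333483e-03,  6.50562271e-05,
       -1.32313289e-03,  3.91398993e-04]), 'tau': array([-4.49603704e-04, -3.73138583e+01,  2.53010005e+01,  1.08517017e-02,
       -4.33944695e-05,  1.45743172e-05]), 'eef_pos': array([ 0.21173289, -0.45235743,  0.23850836]), 'tool_rot': array([ 9.76138459e-01,  2.17147041e-01, -2.08519729e-04, -9.10379378e-04]), 'ft_force': array([-0.24673203,  0.6992163 , -0.41917158]), 'ft_torque': array([ 0.00156566,  0.0172898 , -0.03122171]), 'grip_width': 0.08520637816383876} 0.008
```

View pics/scene0.png

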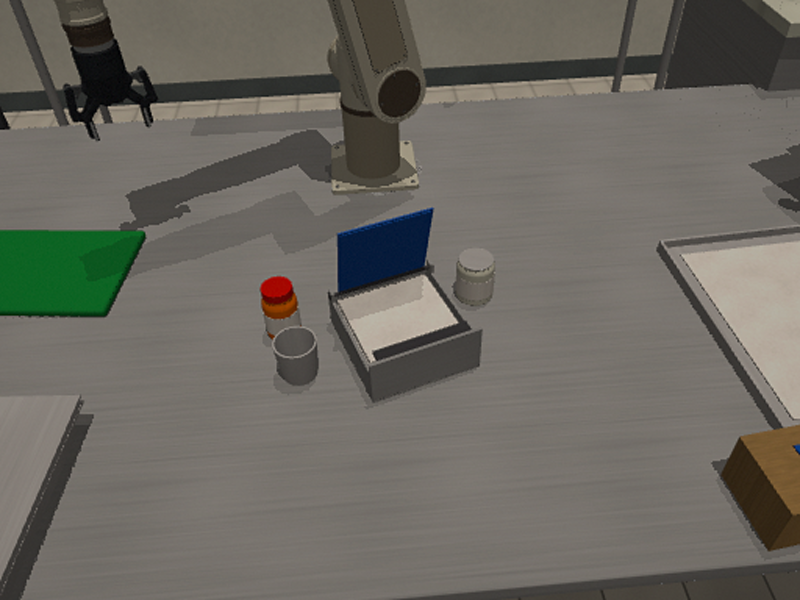

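View pics/side0.png

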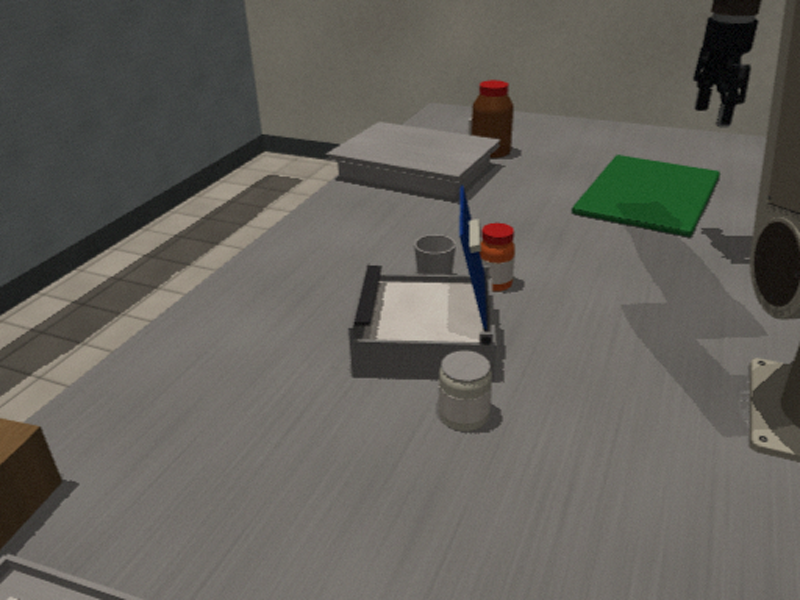

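The scene view shows the box at about (405,330) with its hinge end towards the robot and the blue cover nearly upright. The jar is at (278,305), the cup at (296,355) and the tub at (475,277). The side view shows the ridge on the robot side at (474,237) and the lip at (368,295). I'll enlarge both next.

```bash
python3 - <<'E'
import cv2
a=cv2.imread("pics/scene0.png");b=cv2.imread("pics/side0.png")
# crops scaled 4 : scene origin (320,200), side (340,180)
cv2.imwrite("pics/sc.png",cv2.resize(a[200:400,315:515],None,fx=3,fy=3,interpolation=cv2.INTER_CUBIC))
cv2.imwrite("pics/si.png",cv2.resize(b[180:380,340:540],None,fx=3,fy=3,interpolation=cv2.INTER_CUBIC))
E
```

```text
(no output)
```

View pics/sc.png

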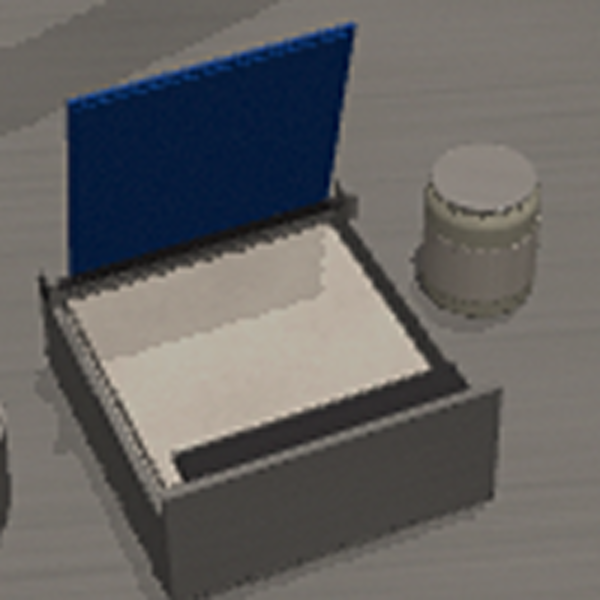

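View pics/si.png

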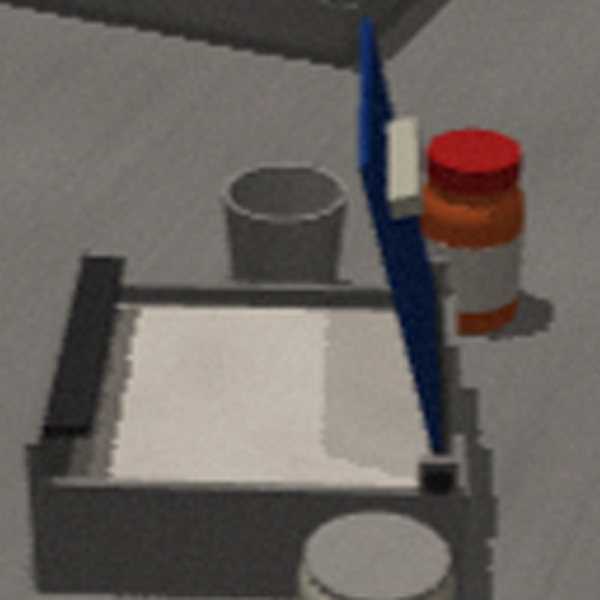

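```bash
cat > fit.py <<'E'
from workcell import bot
import cv2,numpy as np
from scipy.optimize import least_squares
from scipy.spatial.transform import Rotation as R
M={n:bot.camera_model(n) for n in("scene","side")}
def proj(n,P):
    K,T=np.array(M[n]["K"]),np.linalg.inv(M[n]["T"])
    p=K@(T[:3,:3]@P+T[:3,3]);return p[:2]/p[2]
off={"scene":(315,200),"side":(340,180)}
def pix(n,u,v):return np.array([(off[n][0]+u/3+.5)*.64-.5,(off[n][1]+v/3+.5)*.64-.5])
B=[("scene",(162,-80,15),175,455),("scene",(162,80,15),445,365),("scene",(190,-95,-72),175,600),("scene",(190,95,-72),495,497),
("side",(162,80,15),85,432),("side",(162,-80,15),125,260),("side",(190,95,-72),40,592)]
C=[("scene",(158,-80,-2),68,107),("scene",(158,80,-2),350,32),("scene",(158,80,3),356,22),("side",(158,-80,0),367,18),("side",(158,80,-2),360,168),
("side",(108,40,17),420,212-0),("side",(108,40,3),395,217)]
def world(p,l,c):
    l=np.array(l)/1e3
    if c:l=R.from_euler("y",-p[3]).apply(l)
    return R.from_euler("z",p[2]).apply(l)+[p[0],p[1],.072]
def res(p):return np.array([proj(n,world(p,l,c))-pix(n,u,v) for S,c in((B,0),(C,1)) for n,l,u,v in S]).ravel()
if __name__=="__main__":
    s=least_squares(res,[.4,.05,.2,1.3],loss="soft_l1")
    print(s.x.round(4));print(res(s.x).reshape(-1,2).round(1).tolist())
    for l,c in(((162,0,9),0),((108,0,3),1),((158,0,3),1)):print(world(s.x,l,c).round(4))
    # bystanders: top centre pixel in both 800px pics
    for nm,h,q in(("jar",.105,{"scene":(277,286),"side":(498,230)}),("cup",.075,{"scene":(295,339),"side":(435,243)}),("tub",.085,{"scene":(476,258),"side":(466,366)})):
        for n,(u,v) in q.items():
            d=np.linalg.inv(M[n]["K"])@[u*.64,v*.64,1];T=np.array(M[n]["T"]);d=T[:3,:3]@d
            print(nm,n,(T[:3,3]+d*(h-T[2,3])/d[2]).round(3))
E
python3 fit.py
```

```text
[ 0.4748 -0.0057  0.3225  1.3245]
[[-0.6, -0.5], [1.5, -0.8], [-0.2, 1.9], [-0.3, 0.1], [1.1, -1.1], [-0.2, -0.6], [-0.6, 0.1], [0.4, -0.1], [1.4, -0.9], [-0.7, -0.2], [-0.6, -0.4], [-0.4, -0.5], [1.0, 0.2], [-0.2, 0.5]]
[0.6285 0.0456 0.081 ]
[0.497  0.0017 0.1775]
[0.5086 0.0056 0.226 ]
jar scene [ 0.508 -0.18   0.105]
jar side [ 0.506 -0.18   0.105]
cup scene [ 0.604 -0.151  0.075]
cup side [ 0.608 -0.153  0.075]
tub scene [0.449 0.163 0.085]
tub side [0.447 0.166 0.085]
```

```bash
cat > plan.py <<'E'
# plan.py: rows (mm, deg) from the present pose to tool poses in the box frame
import numpy as np
from workcell import bot
from scipy.spatial.transform import Rotation as R
H=np.array([.4748,-.0057,.072]);YAW=.3225
BR=R.from_euler("z",YAW)
def pose(fx,fz,al,L,w=11):
    """front fingertip corner at box x=fx, z=fz (mm from hinge axis), tilt al deg outward"""
    a=np.radians(al);A=np.array([np.sin(a),0,-np.cos(a)]);P=np.array([np.cos(a),0,np.sin(a)])
    t=np.array([fx,0,fz])-L*1e3*A-w*P
    return H+BR.apply(t/1e3),BR*R.from_matrix(np.c_[P,[0,-1,0],A])
def oncover(th,r,n,al,L):
    "corner at distance r along the cover, n above outer face (mm)"
    c,s=np.cos(th),np.sin(th);return pose(r*c-(3+n)*s,r*s+(3+n)*c,al,L)
def rows(ps):
    o=bot.get_obs();p0,q0=o["eef_pos"],R.from_quat(o["tool_rot"])
    print("now",p0.round(4),"F",o["ft_force"].round(1),"t",o["clock"],"L",bot.tip_extent)
    for p,q in ps:print(((p-p0)*1e3).round(1).tolist(),(q*q0.inv()).as_rotvec(degrees=True).round(1).tolist())
E
python3 -c "
from plan import *
rows([oncover(1.3245,90,40,45,.021)])"
python3 -m jog '[[[0.03,0.06,0,0,0,0,255],[0.05,0.1,0,0,0,0,255],[0.07,0.14,0,0,0,0,255],[0.09,0.18,0,0,0,0,255],[0.11,0.22,0,0,0,0,255],[0.125,0.25,0,0,0,0,255],[0.14,0.28,0,0,0,0,255],[0.14,0.28,0,0,0,0,255]]]'
python3 -c "
from plan import *
rows([oncover(1.3245,90,40,45,bot.tip_extent)])"
```

```text
now [ 0.2117 -0.4524  0.2385] F [-0.2  0.7 -0.4] t 0.1 L 0.008
[222.9, 433.2, -61.7] [16.6, -41.8, -6.3]
clock: 0.77
eef_pos: [0.3526, -0.1694, 0.2391]
tool_rot: [0.976, 0.219, 0.0, -0.001]
ft_force: [0.5, 0.2, -1.1]
grip_width: -0.0004
now [ 0.3526 -0.1694  0.2391] F [ 0.5  0.2 -1.1] t 0.7667 L 0.008
[90.7, 153.2, -71.5] [16.7, -41.8, -6.5]
```

```bash
python3 -m jog '[[[0.01,0.02,0,2.4,-6,-0.9,255],[0.02,0.04,0,4.8,-12,-1.9,255],[0.03,0.06,0,7.2,-18,-2.8,255],[0.045,0.08,-0.01,9.5,-24,-3.7,255],[0.06,0.11,-0.03,12,-30,-4.6,255],[0.075,0.135,-0.05,14.3,-36,-5.6,255],[0.09,0.153,-0.07,16.7,-41.8,-6.5,255],[0.09,0.153,-0.07,16.7,-41.8,-6.5,255],[0.09,0.153,-0.07,16.7,-41.8,-6.5,255]]]'
python3 - <<'E'
from plan import *
import cv2
cv2.imwrite("pics/s2.png",cv2.resize(bot.camera("side")[100:260,200:380],None,fx=3.3,fy=3.3,interpolation=cv2.INTER_CUBIC))
rows([oncover(1.3245,90,40,45,.008)])
E
```

```text
clock: 1.52
eef_pos: [0.4364, -0.0169, 0.1632]
tool_rot: [0.914, 0.146, 0.374, -0.064]
ft_force: [-0.6, 0.0, 0.0]
grip_width: 0.0002
now [ 0.4377 -0.0179  0.1648] F [-1.8  0.3  0.2] t 1.5667 L 0.008
[5.6, 1.7, 2.8] [-0.2, -0.6, 0.1]
```

View pics/s2.png

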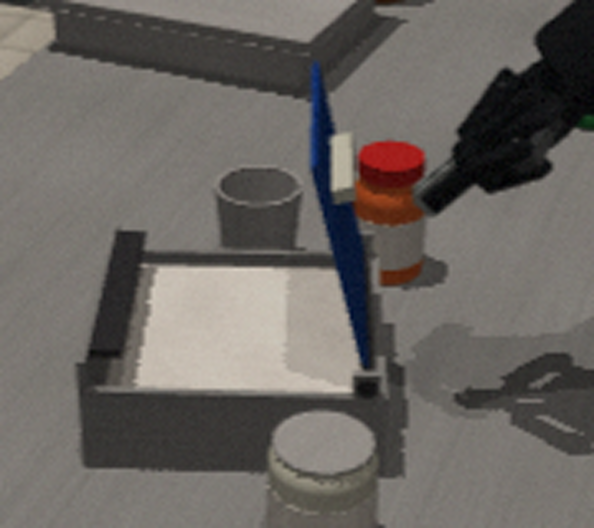

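The closed gripper is at a 45° tilt behind the cover. Its tip runs from (417,195) to (432,213) in the crop, and the ridge at (343,168) is clear of it. I'll compare the tip with its projection.

```bash
python3 - <<'E'
from plan import *
from fit import proj
o=bot.get_obs();q=R.from_quat(o["tool_rot"]);p=o["eef_pos"]
for L in(.008,.021):
  for w in(.011,-.011):
    for y in(-.012,.012): print(L,w,y,((proj("side",p+q.apply([w,y,L]))-[200,100])*3.3).round(0))
ps=[oncover(1.3245,90,10,45,.008)]
for th,al in((1.3,45),(1.15,44),(1.0,42),(.85,38),(.7,34),(.55,29),(.4,23),(.25,17),(.1,11),(0,8)): ps.append(oncover(th,88,0,al,.008))
rows(ps)
E
```

```text
0.008 0.011 -0.012 [408. 199.]
0.008 0.011 0.012 [407. 182.]
0.008 -0.011 -0.012 [431. 220.]
0.008 -0.011 0.012 [429. 203.]
0.021 0.011 -0.012 [394. 211.]
0.021 0.011 0.012 [392. 194.]
0.021 -0.011 -0.012 [416. 232.]
0.021 -0.011 0.012 [414. 215.]
now [ 0.4377 -0.0179  0.1648] F [-1.8  0.3  0.2] t 1.5667 L 0.008
[33.2, 10.9, -4.5] [-0.2, -0.6, 0.1]
[44.0, 14.5, -9.3] [-0.2, -0.6, 0.1]
[55.8, 18.5, -13.1] [-0.5, 0.4, 0.1]
[67.0, 22.2, -18.5] [-1.2, 2.3, 0.1]
[77.2, 25.6, -25.2] [-2.4, 6.1, 0.2]
[86.2, 28.7, -33.3] [-3.7, 9.9, 0.2]
[94.0, 31.2, -42.6] [-5.3, 14.6, 0.2]
[100.3, 33.4, -52.7] [-7.2, 20.3, 0.2]
[105.1, 35.0, -63.7] [-9.1, 26.0, 0.2]
[108.2, 36.0, -75.3] [-10.9, 31.7, 0.2]
[109.2, 36.3, -83.4] [-11.9, 34.6, 0.3]
```

```bash
python3 -m jog '[[[0.0,0,0,0,0,0,255],[0.0,0,0,0,0,0,255],[0.0,0,0,0,0,0,255]]]'
cat > go.py <<'E'
from plan import *
ps=[oncover(1.3245,90,10,45,.008)]
for th,al in((1.3,45),(1.15,44),(1.0,42),(.85,38),(.7,34),(.55,29),(.4,23),(.25,17),(.1,11),(0,8)): ps.append(oncover(th,88,0,al,.008))
rows(ps)
E
python3 go.py
```

```text
clock: 1.82
eef_pos: [0.4441, -0.0211, 0.1718]
tool_rot: [0.912, 0.146, 0.379, -0.06]
ft_force: [-0.7, -0.4, -0.1]
grip_width: -0.0
now [ 0.4441 -0.0211  0.1718] F [-0.7 -0.4 -0.1] t 1.8167 L 0.008
[26.8, 14.1, -11.4] [0.0, 0.1, 0.3]
[37.5, 17.7, -16.3] [0.0, 0.1, 0.3]
[49.4, 21.7, -20.1] [-0.3, 1.1, 0.3]
[60.5, 25.4, -25.5] [-0.9, 3.0, 0.3]
[70.7, 28.8, -32.1] [-2.2, 6.8, 0.2]
[79.8, 31.8, -40.3] [-3.4, 10.6, 0.2]
[87.5, 34.4, -49.5] [-5.0, 15.3, 0.2]
[93.9, 36.5, -59.7] [-6.9, 21.0, 0.2]
[98.6, 38.1, -70.6] [-8.8, 26.7, 0.2]
[101.7, 39.1, -82.2] [-10.7, 32.4, 0.2]
[102.7, 39.5, -90.4] [-11.6, 35.3, 0.2]
```

```bash
python3 -m jog '[[[0.014,0.007,-0.006,0,0,0,255],[0.027,0.014,-0.011,0,0,0,255],[0.037,0.0175,-0.016,0,0,0,255],[0.043,0.020,-0.018,0,0.5,0,255],[0.049,0.0215,-0.020,-0.3,1,0,255],[0.055,0.0235,-0.023,-0.6,2,0,255],[0.0605,0.0255,-0.0255,-0.9,3,0,255],[0.066,0.027,-0.029,-1.5,5,0,255],[0.071,0.029,-0.032,-2.2,7,0,255],[0.071,0.029,-0.032,-2.2,7,0,255]]]'
python3 - <<'E'
import runpy
from workcell import bot
import cv2
cv2.imwrite("pics/s3.png",cv2.resize(bot.camera("side")[100:260,200:380],None,fx=3.3,fy=3.3,interpolation=cv2.INTER_CUBIC))
runpy.run_path("go.py")
E
```

```text
clock: 2.65
eef_pos: [0.5157, 0.0093, 0.139]
tool_rot: [0.934, 0.15, 0.319, -0.052]
ft_force: [0.7, 0.0, 0.1]
grip_width: 0.0002
now [0.5148 0.0094 0.1385] F [-0.3  0.1  0.2] t 2.7 L 0.008
[-43.9, -16.4, 21.8] [2.2, -6.9, 0.2]
[-33.1, -12.8, 17.0] [2.2, -6.9, 0.2]
[-21.3, -8.8, 13.2] [1.8, -6.0, 0.2]
[-10.1, -5.1, 7.7] [1.2, -4.1, 0.2]
[0.1, -1.7, 1.1] [-0.0, -0.3, 0.2]
[9.1, 1.3, -7.0] [-1.3, 3.5, 0.2]
[16.9, 3.9, -16.3] [-2.9, 8.3, 0.2]
[23.2, 6.0, -26.4] [-4.8, 14.0, 0.2]
[28.0, 7.6, -37.4] [-6.7, 19.7, 0.2]
[31.1, 8.7, -49.0] [-8.6, 25.3, 0.2]
[32.1, 9.0, -57.1] [-9.5, 28.2, 0.2]
```

View pics/s3.png

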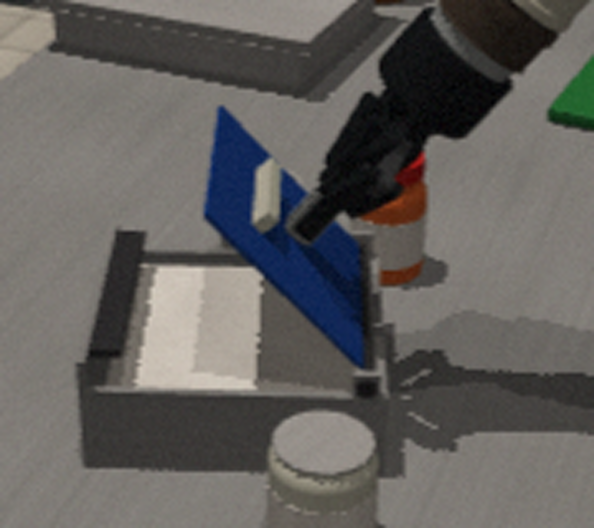

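The cover has folded to about 0.8 rad. The tip is on the plate at (300,230), just below the ridge foot at (265,225), so the contact is sound and I'll continue.

```bash
sed -i 's/(.25,17),(.1,11),(0,8)/(.25,14),(.1,8),(0.03,5),(0,5)/' go.py; python3 go.py | tail -8
```

```text
[0.1, -1.7, 1.1] [-0.0, -0.3, 0.2]
[9.1, 1.3, -7.0] [-1.3, 3.5, 0.2]
[16.9, 3.9, -16.3] [-2.9, 8.3, 0.2]
[23.2, 6.0, -26.4] [-4.8, 14.0, 0.2]
[28.2, 7.7, -36.7] [-7.6, 22.5, 0.2]
[31.4, 8.8, -48.3] [-9.5, 28.2, 0.2]
[32.3, 9.1, -53.9] [-10.5, 31.0, 0.2]
[32.4, 9.1, -56.5] [-10.5, 31.0, 0.2]
```

```bash
python3 -m jog '[[[0.0045,0.0005,-0.0035,-0.6,1.8,0,255],[0.009,0.0015,-0.007,-1.3,3.5,0,255],[0.013,0.003,-0.0115,-2.1,6,0,255],[0.017,0.004,-0.0163,-2.9,8.3,0,255],[0.020,0.005,-0.021,-3.9,11,0,255],[0.023,0.006,-0.0264,-4.8,14,0,255],[0.0255,0.007,-0.0315,-6.2,18,0,255],[0.028,0.0077,-0.0367,-7.6,22.5,0,255],[0.030,0.0083,-0.0425,-8.5,25.3,0,255],[0.0315,0.0088,-0.047,-9.5,28.2,0,255]]]'
python3 go.py | sed '2,8d'
```

```text
clock: 3.53
eef_pos: [0.5448, 0.0179, 0.0905]
tool_rot: [0.985, 0.158, 0.067, -0.011]
ft_force: [-0.0, -0.5, 2.2]
grip_width: 0.0003
now [0.5448 0.0179 0.0905] F [-0.  -0.5  2.2] t 3.5333 L 0.008
[-6.8, -2.4, 21.6] [4.8, -14.4, 0.3]
[-1.8, -0.8, 11.3] [2.0, -5.9, 0.3]
[1.4, 0.3, -0.3] [0.1, -0.2, 0.3]
[2.3, 0.6, -5.8] [-0.9, 2.7, 0.3]
[2.4, 0.6, -8.5] [-0.9, 2.7, 0.3]
```

```bash
python3 -m jog '[[[0.001,0.0003,-0.003,-0.5,1.4,0,255],[0.002,0.0006,-0.0055,-0.9,2.7,0,255],[0.002,0.0006,-0.007,-0.9,2.7,0,255],[0.002,0.0006,-0.008,-0.9,2.7,0,255],[0.002,0.0006,-0.0085,-0.9,2.7,0,255],[0.002,0.0006,-0.0085,-0.9,2.7,0,255]]]'
python3 go.py | sed '2,8d'
```

```text
clock: 4.03
eef_pos: [0.5467, 0.0185, 0.0822]
tool_rot: [0.986, 0.158, 0.044, -0.007]
ft_force: [0.9, -0.2, 1.2]
grip_width: 0.0002
now [0.5467 0.0185 0.0822] F [ 0.9 -0.2  1.2] t 4.0333 L 0.008
[-8.7, -3.1, 29.9] [5.6, -16.9, 0.3]
[-3.7, -1.4, 19.5] [2.8, -8.4, 0.3]
[-0.5, -0.3, 7.9] [0.9, -2.7, 0.3]
[0.4, -0.0, 2.4] [-0.0, 0.2, 0.3]
[0.5, 0.0, -0.2] [-0.0, 0.2, 0.3]
```

```bash
python3 -m jog '[[[0,0,-0.001,0,0,0,255],[0,0,-0.0015,0,0,0,255],[0,0,-0.0015,0,0,0,255]]]'
python3 - <<'E'
from workcell import bot
import cv2
a=bot.camera("side")[130:260,210:360];b=bot.camera("scene")[120:260,200:330]
cv2.imwrite("pics/s4.png",cv2.hconcat([cv2.resize(a,(400,400*130//150)),cv2.resize(b,(400*130//150*130//140,400*130//150))]) if 0 else cv2.hconcat([cv2.resize(a,(440,440)),cv2.resize(b,(360,440))]))
print(bot.get_obs()["ft_force"])
E
```

```text
clock: 4.28
eef_pos: [0.5467, 0.0184, 0.0811]
tool_rot: [0.986, 0.158, 0.044, -0.007]
ft_force: [1.0, 0.7, 5.4]
grip_width: 0.0002
[-0.99042796  1.08941504  5.71115722]
```

View pics/s4.png

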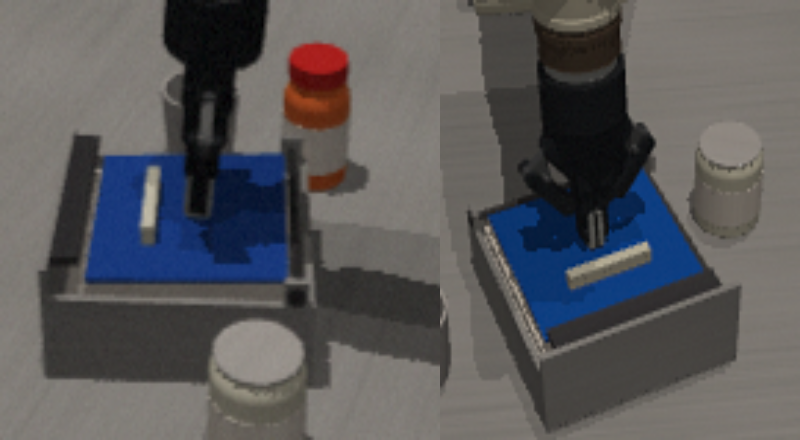

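The cover is level and down on its stop: the vertical force jumped to 5.5 N. The edge is clear of the lip, at x≈90 against the lip at x≈75 in the side half. The ridge is ahead of the tip, and the jar, cup and tub are standing. Next I'll slide towards the lip.

```bash
python3 -m jog '[[[0.0038,0.0013,0,0,0,0,255],[0.0076,0.0025,0,0,0,0,255],[0.0114,0.0038,0,0,0,0,255],[0.0142,0.0048,-0.0003,0,0,0,255],[0.0171,0.0057,-0.0003,0,0,0,255],[0.019,0.0063,-0.0005,0,0,0,255],[0.0209,0.007,-0.0005,0,0,0,255],[0.0228,0.0076,-0.0005,0,0,0,255],[0.0237,0.0079,-0.0005,0,0,0,255],[0.0237,0.0079,-0.0005,0,0,0,255]]]'
```

```text
clock: 5.22
eef_pos: [0.5681, 0.0257, 0.0799]
tool_rot: [0.987, 0.158, 0.042, -0.006]
ft_force: [-4.7, -1.8, 6.3]
grip_width: -0.0002
```

```bash
python3 -m jog '[[[0.0019,0.0006,0,0,0,0,255],[0.0038,0.0013,0,0,0,0,255],[0.0057,0.0019,0,0,0,0,255],[0.0076,0.0025,0,0,0,0,255],[0.0095,0.0032,-0.0002,0,0,0,255],[0.0095,0.0032,-0.0002,0,0,0,255]]]'
python3 - <<'E'
from plan import *
o=bot.get_obs();p=o["eef_pos"];q=R.from_quat(o["tool_rot"])
print("front tip corner in box frame",(BR.inv().apply(p+q.apply([.011,0,.008])-H)*1e3).round(1))
E
```

```text
clock: 5.72
eef_pos: [0.5778, 0.029, 0.0795]
tool_rot: [0.987, 0.158, 0.042, -0.006]
ft_force: [-3.6, -0.3, 6.4]
grip_width: 0.0002
front tip corner in box frame [120.3   0.2   0.5]
```

```bash
python3 -m jog '[[[0.0014,0.0005,0,0,0,0,255],[0.0028,0.001,0,0,0,0,255],[0.0042,0.0014,0,0,0,0,255],[0.0052,0.0018,0,0,0,0,255],[0.0052,0.0018,0,0,0,0,255]]]'
python3 - <<'E'
from plan import *
import cv2
o=bot.get_obs();p=o["eef_pos"];q=R.from_quat(o["tool_rot"])
print("front tip corner in box frame",(BR.inv().apply(p+q.apply([.011,0,.008])-H)*1e3).round(1),o["ft_force"])
a=bot.camera("side")[130:260,210:360];b=bot.camera("scene")[120:260,200:330]
cv2.imwrite("pics/s5.png",cv2.hconcat([cv2.resize(a,(440,440)),cv2.resize(b,(360,440))]))
E
```

```text
clock: 6.13
eef_pos: [0.582, 0.0305, 0.0792]
tool_rot: [0.987, 0.158, 0.041, -0.006]
ft_force: [-5.5, -2.7, 6.2]
grip_width: -0.0002
front tip corner in box frame [124.8   0.3   0.2] [-5.49002625 -2.74875511  6.1619127 ]
```

View pics/s5.png

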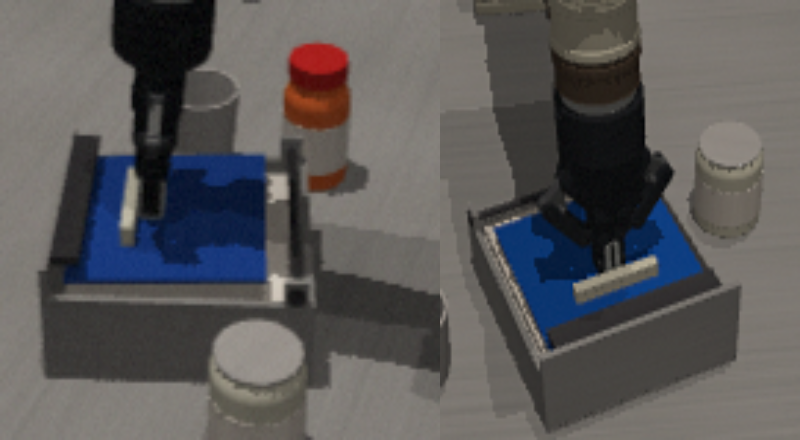

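The cover has slid. In the side half its hinge-end edge moved from x=290 to 267 and its free edge is now at the lip. I'll push on until the force shows the stop.

```bash
python3 -m jog '[[[0.0014,0.0005,0,0,0,0,255],[0.0024,0.0008,0,0,0,0,255],[0.0024,0.0008,0,0,0,0,255]]]';python3 -m jog '[[[0.0014,0.0005,0,0,0,0,255],[0.0019,0.0006,0,0,0,0,255],[0.0019,0.0006,0,0,0,0,255]]]'
```

```text
clock: 6.48
eef_pos: [0.5821, 0.0306, 0.0786]
tool_rot: [0.987, 0.157, 0.038, -0.006]
ft_force: [-9.6, -3.9, 8.8]
grip_width: -0.0001
clock: 6.73
eef_pos: [0.5823, 0.0307, 0.078]
tool_rot: [0.987, 0.157, 0.037, -0.006]
ft_force: [-13.8, -4.8, 11.1]
grip_width: -0.0004
```

Position no longer changes and the force has risen to 14 N, so the cover is at its stop. To release, I'll lift straight up first and then back away.

```bash
python3 -m jog '[[[-0.002,-0.0007,0.002,0,0,0,255],[-0.003,-0.001,0.004,0,0,0,255],[-0.0045,-0.0015,0.008,0,0,0,255],[-0.007,-0.0024,0.014,0,0,0,255],[-0.012,-0.004,0.025,0,0,0,255],[-0.025,-0.008,0.05,0,0,0,255],[-0.045,-0.015,0.08,0,0,0,255],[-0.07,-0.022,0.11,0,0,0,255],[-0.10,-0.03,0.13,0,0,0,255],[-0.13,-0.04,0.14,0,0,0,255]]]'
python3 -m jog '[[[0,0,0.02,0,0,0,255],[0,0,0.02,0,0,0,255],[0,0,0.02,0,0,0,255],[0,0,0.02,0,0,0,255]]]'
python3 - <<'E'
from workcell import bot
import cv2
a=bot.camera("side")[130:260,210:360];b=bot.camera("scene")[140:260,160:330]
cv2.imwrite("pics/s6.png",cv2.hconcat([cv2.resize(a,(400,346),interpolation=2),cv2.resize(b,(400,346),interpolation=2)]))
E
```

```text
clock: 7.57
eef_pos: [0.4603, -0.0071, 0.2241]
tool_rot: [0.986, 0.159, 0.048, -0.006]
ft_force: [-0.2, -0.2, 0.2]
grip_width: 0.0003
clock: 7.9
eef_pos: [0.46, -0.007, 0.2402]
tool_rot: [0.986, 0.158, 0.045, -0.007]
ft_force: [-0.2, 0.1, 0.0]
grip_width: -0.0
```

View pics/s6.png

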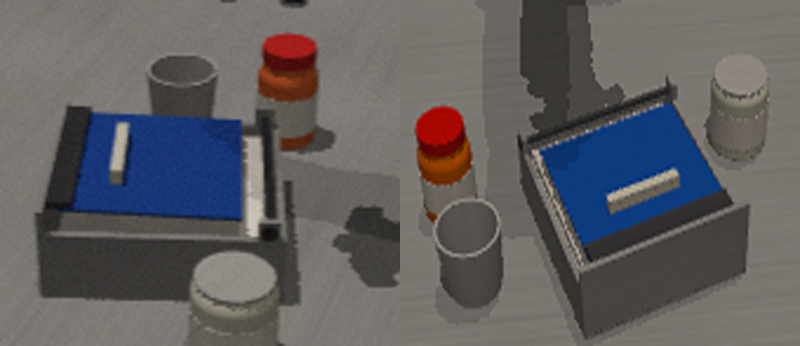

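With the arm clear, the cover lies flat under the lip and the bystanders are upright. I'll check the slide numerically from the ridge's near end in the side half, about (125,183), and from the ridge's hinge-side top edge in the scene half, (607,200) to (678,172).

```bash
python3 - <<'E'
from fit import *
for tk in(0,11,16):
    p=[.4748,-.0057,.3225,.037]
    f=lambda n,l:proj(n,world(p,l,1))
    s=lambda q:((q-[210,130])*[400/150,346/130]).round(0)
    c=lambda q:((q-[160,140])*[400/170,346/120]+[400,0]).round(0)
    print(tk,s(f("side",(108+tk,40,3))),s(f("side",(108+tk,40,17))),c(f("scene",(108+tk,-40,17))),c(f("scene",(108+tk,40,17))))
E
```

```text
0 [140. 185.] [141. 171.] [600. 182.] [669. 156.]
11 [127. 185.] [128. 171.] [604. 190.] [673. 163.]
16 [122. 184.] [122. 170.] [606. 194.] [675. 167.]
```

```bash
python3 -c "
from workcell import bot
print(bot.job_done(), bot.get_obs()['clock'])"
```

```text
the job is handed in; nothing more can be done
the job is handed in; nothing more can be done
```

The dispenser is closed and the job is handed in, at about 8 s on the robot's clock. With closed, tilted fingertips I folded the cover down to its stop, where the vertical force rose to 5.5 N. Keeping it pressed, I pushed the ridge foot towards the lip until it stopped moving and the push reached 14 N. Then I lifted straight up and backed away.

**Last checks, after letting go:**
- **Cover:** it lay flat with its edge beneath the lip and stayed there. The scene view fits a full 16 mm slide. The side view, read less sharply, gives about 13 to 16 mm, against the 11 mm needed.
- **Bystanders:** the jar, cup and tub look upright and undisturbed by eye; I did not re-measure their positions.
- **Robot:** it was clear of everything, with about 0 N on the wrist.

No check failed. The hand-in gave no verdict.

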